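# Press a ring flush in the reducing press

## Task

A ring is waiting in the ring-reducing press, standing proud in one cup of the turning die plate. With one finger, push on the die plate's spokes to turn the plate until the ring stands centred under the nose of the ram, then push the lever down until the ring is pressed flush into its cup, and let the lever spring fully back up. Only push, never pinch or lift: keep the fingers off the ring, and leave the torch handle, the brass tin and the loupe where they lie.

Things in the scene. Friction and masses are not known exactly. Their poses are not given: they have to be found in the camera images.
- press: Grey cast bench press fixed to the bench. Origin on the bench under the die plate's upright axis; +x points to its column (away from the robot, within 0.2 rad), +y left, z up. In this frame, mm: base x -53 to 177, y +-48, 16 high; column x 132 to 172, y +-26, 203 high; head x 24 to 172, y -26 to 44, z 112 to 203; the ram is over x 44, y 0.
- plate_axis (a point): Centre of the upper face of the round steel die plate, on its axis, 54 mm above the bench; it turns with the plate. Plate radius 66 mm, 16 mm thick; six round cups, 60 degrees apart, lie 44 mm from the axis, one holds the ring, the others are empty. A small nut stands 9 mm high at the centre.
- spoke_ball (a point): Centre of the black ball (diameter 16 mm) at the end of the spoke 30 degrees counter-clockwise (from above) of the ring's cup, 112 mm from the axis, 46 mm above the bench. All six spokes are alike: level round rods of diameter 8 mm from rim (radius 66 mm) to ball, 60 degrees apart, midway between cups. In front and at the sides only the base (16 mm high) and the bench are under them.
- die_plate (a joint): Turning angle of the die plate, rad; 0 or any full turn puts the ring under the ram; positive is counter-clockwise from above; turns without end. The ring's cup lies at this angle from the press's +x, spokes at this angle + 30, 90, 150 ... degrees. It turns stiffly (0.14 N m, some 1.5 N at a spoke) and stays where it is left.
- lever (a joint): Lever angle, rad; 0 up at rest, grows as pushed down; the ram goes down 25 mm per rad, meets the ring at 0.72, ring flush at 0.96 (end stop 0.98). A spring lifts it when let go. Hinge along the press's x at its x 12, y 25, z 163 mm; at 0 the lever points right (-y) and 0.70 rad up. At 140 mm along it takes 3.5 to 6 N to move it, about 10 N to drive the ring home.
- lever_push (a point): Point on the centre line of the lever's black round handle (diameter 18 mm, from 98 to 174 mm along the lever), 140 mm from the hinge, moving with it. Push the handle down from above here; its surface is 9 mm off this point.
- ram_nose (a point): Lowest point of the ram's rounded centring nose (diameter 14 mm), on the ram's axis. The nose enters the ring's bore and the ram's shoulder, 8 mm above this point, presses on the ring. The nose finds the bore if the ring is within about 6 mm of the ram's axis, and draws it in.
- ring_top (a point): Centre of the ring's top edge. The ring is a plain brass band, 20.6 mm outside, 16.8 mm bore, 8 mm high, lying flat in the one filled cup, its top 6 mm above the die plate's face at the start and level with it when flush.
- band (a joint): How far the ring has gone down into its cup, m: 0 at the start, 0.006 flush with the plate's face. It is wedged and stays where it is pressed; negative means pulled up.
- torch_handle: Torch handpiece, a black grip on a thin brass tube, 184 mm long and 28 mm thick, lying on the bench to the left of the press. Origin under its middle. Bystander.
- brass_tin: Round brass tin, 62 mm across and 23 mm high, to the left of the press. Origin under its middle. Bystander.
- loupe_stand: Small black folding loupe, 29 x 28 x 31 mm, to the left of the press. Origin under its middle. Bystander.

How it is judged (in metres and radians):
On the way, in this order (a step that is already met when the one before it is completed fails the run):
1. the ring, still proud, stands centred under the ram with the lever up (horizontal distance between ring_top and ram_nose below 0.006 m and value of joint lever below 0.1 rad and value of joint band below 0.001 m and velocity of joint die_plate between -0.1 and 0.1 rad/s), for 0.2 s.
2. the lever is pushed down and the ram presses the ring flush (value of joint band above 0.005 m and value of joint lever above 0.88 rad and horizontal distance between ring_top and ram_nose below 0.004 m), for 0.1 s.
At the end, for the whole second after the job is handed in: The ring is pressed into its cup to within 1 mm of flush, still within 4 mm of the ram's axis, the lever is back up (within 0.08 rad of rest), and torch handle, tin and loupe lie within 20 mm of where they were (value of joint band above 0.005 m and value of joint lever below 0.08 rad and horizontal distance between ring_top and ram_nose below 0.004 m and distance of each of torch_handle, brass_tin, loupe_stand from where it was at the start of the episode below 0.02 m); the robot touches nothing.
It fails at once if the ring is pulled up out of its cup (value of joint band below -0.002 m).
It fails at once if the fingers touch the ring (contact force between the fingers and band above 0.5 N).
It fails at once if the torch handle is moved or lifted (distance of torch_handle from where it was at the start of the episode above 0.02 m).
It fails at once if the brass tin is moved or lifted (distance of brass_tin from where it was at the start of the episode above 0.02 m).
It fails at once if the loupe is moved or lifted (distance of loupe_stand from where it was at the start of the episode above 0.02 m).
It also fails if it takes over 72 s, if anything falls off the work surface, if the arm or the gripper's body presses on something with over 40 N, if the wrist force passes 120 N, or if a joint passes its speed limit or range.

## Robot

A 6-joint arm with a two-finger parallel gripper is mounted at the origin on a cart in front of the work surface, level with it; the furniture and walls round the work are solid. World frame = base frame: x ahead of the robot, y to its left, z up, the work surface at z = 0. Lengths are in mm, angles in rad, forces in N, time in s.
With the tool pointing down it reaches from about 325 to 900 mm from the base axis. Payload 3.5 kg.
Tool frame: the origin (TCP) lies on the centre line of the jaws, within the pads' length; the fingertips stand 19 mm ahead of it and the grasp point (between the pads) is the TCP; z points along the fingers, y is the direction in which the jaws open and shut (so a half turn about z gives the same grasp; the last joint's range is limited). The gripper opens to 85 mm and grips with 20 to 120 N. Pads are 22 mm wide; open, the fingers measure 114 mm over their backs; the gripper's body (76 mm by 85 mm) begins 54 mm behind the grasp point. The pads swing forward as they close: fully open they stand 13 mm farther back than shut.
Start: joints at [-1.281, 0.276, -0.026, 1.268, 0, 1.467], TCP at [239.223, -577.403, 250.313] pointing down, gripper open.
Joint ranges: [-3.12, 3.12], [-0.85, 1.88], [-1.08, 1.24], [-1.95, 2.15], [-1.57, 1.53], [-3.14, 3.14]. Speed limits (rad/s): [2.57, 2.57, 3.14, 3.14, 3.14, 3.14].

## Interface

Orientations are given as a 3x3 rotation matrix whose columns are the frame's x, y, z axes.
In Python, from station import * gives the robot as it stands.
- The arm moves only by the tool send_rows, never from a script. Its argument "rows" is text: rows parted by semicolons, each of 7 numbers parted by spaces: the shift along the tool's x, y, z in mm, then the turn, a rotation vector about the tool's x, y, z in degrees, then the closure, from -1 (fully open) to 1 (shut). A call has 1 to 8 rows; each row shifts and turns the commanded pose from where the row before left it, along the tool's axes as they then stand; what a row does not reach is not made up. A row lasts 1/12 s, in which the tool goes at most 41.7 mm and 7.16 degrees, less where a joint would pass 70% of its speed; a pose out of reach is approached as far as the arm can. A call with a gripper value outside its range is refused whole. The fingers move at their own pace and stop on an object; "squeeze" is the grip in N (left out, the last holds). Time passes only in rows, so rows that do not move let the fingers close. It gives the time, the measured TCP pose, the force and the opening at its end, in the units of the state.
- observe(): the state, without advancing time (a new reading comes with each control period).
- get_image(name): name is "scene" or "top"; returns the picture (400x640x3 uint8, red, green, blue); there is no depth.
- camera_model(name): a dict with "fx", "fy", "cx", "cy" (pixels), "D" ([k1, k2, p1, p2, k3] as OpenCV has them; the pictures are not rectified), "pose" (4x4, takes a point from camera to world coordinates). Camera axes: x right, y down, z forward; pixel columns grow to the right and rows downward; lengths in mm; the calibration is good to about 2 mm. A picture is of the moment at which its call begins. camera_model takes no time and is no camera call.
- close_job(): hands the job in, once; it reports no verdict.
The state is a dict: "time": time; "joint_pos": joint angles; "joint_vel": joint speeds; "joint_efforts": joint torques, N m; "ee_pos": TCP position; "ee_rot": TCP orientation; "force": force on the tool from outside, world axes, zero at the start; "moment": the same for the moment, N m; "width": finger opening in mm.
Only numpy, scipy, OpenCV 4.12 (cv2) and the standard library are available. Lean on these libraries where they do the work, as an engineer would, in place of code of your own. Each camera call takes 0.05 s, during which the arm holds its last target.

## Working session

There is one attempt and no reset: what is moved stays moved. The work goes in short steps, Python scripts to look and compute and a tool call to move; the robot and the scene stay as the last step left them, time stands still between calls to the robot, and variables do not carry over. Pictures are saved under pics/ and viewed, and the job is handed in when it is done.

Besides the shell and the picture viewer there is one more tool, called as name(argument=value, ...) on one line, values as JSON. send_rows: Moves the arm, as the interface text tells. Its arguments: {"type":"object","properties":{"rows":{"type":"string"},"squeeze":{"type":"number"}},"required":["rows"]}

```bash
ls; mkdir -p pics; cat > h.py <<'E'
import numpy as np, cv2
from station import *
np.set_printoptions(precision=2,suppress=True)
def snap(n,f):
    im=get_image(n); cv2.imwrite('pics/'+f,im[:,:,::-1]); return im
def ray(m,px):
    K=np.array([[m['fx'],0,m['cx']],[0,m['fy'],m['cy']],[0,0,1]])
    p=cv2.undistortPoints(np.array([[px]],float),K,np.array(m['D'],float))[0,0]
    T=np.array(m['pose']); d=T[:3,:3]@np.array([p[0],p[1],1]); return T[:3,3],d/np.linalg.norm(d)
def onz(m,px,z):
    o,d=ray(m,px); return o+d*(z-o[2])/d[2]
def proj(m,P):
    K=np.array([[m['fx'],0,m['cx']],[0,m['fy'],m['cy']],[0,0,1]])
    T=np.linalg.inv(np.array(m['pose'])); r,_=cv2.Rodrigues(T[:3,:3])
    return cv2.projectPoints(np.array(P,float).reshape(-1,3),r,T[:3,3],K,np.array(m['D'],float))[0][:,0]
def tri(m1,p1,m2,p2):
    o1,d1=ray(m1,p1);o2,d2=ray(m2,p2)
    s=np.linalg.lstsq(np.c_[d1,-d2],o2-o1,rcond=None)[0]
    a,b=o1+d1*s[0],o2+d2*s[1]; return (a+b)/2,np.linalg.norm(a-b)
E
python3 - <<'E'
from h import *
for n in('scene','top'):
    snap(n,n+'0.png'); print(camera_model(n))
print(observe())
E
```

```text
pics
{'fx': 387.64224069040523, 'fy': 387.64224069040523, 'cx': 311.14468813676365, 'cy': 202.18725527512396, 'D': array([-0.1,  0. ,  0. ,  0. ,  0. ]), 'pose': array([[ -1.  ,   0.06,  -0.07, 572.95],
       [  0.09,   0.7 ,  -0.71, 560.62],
       [  0.01,  -0.71,  -0.7 , 769.75],
       [  0.  ,   0.  ,   0.  ,   1.  ]])}
{'fx': 374.49352980527215, 'fy': 374.49352980527215, 'cx': 322.74374022353055, 'cy': 201.55682705155914, 'D': array([-0.09,  0.  ,  0.  ,  0.  ,  0.  ]), 'pose': array([[   0.02,   -1.  ,    0.1 ,  422.99],
       [  -1.  ,   -0.02,   -0.01,  -44.89],
       [   0.01,   -0.1 ,   -1.  , 1014.93],
       [   0.  ,    0.  ,    0.  ,    1.  ]])}
{'time': 0.1, 'joint_pos': array([-1.28,  0.28, -0.03,  1.27,  0.  ,  1.47]), 'joint_vel': array([ 0., -0.,  0.,  0., -0.,  0.]), 'joint_efforts': array([ -0.  , -44.67,  29.61,   0.01,  -0.  ,   0.  ]), 'ee_pos': array([ 239.02, -576.76,  249.26]), 'ee_rot': array([[ 0.92,  0.38, -0.  ],
       [ 0.38, -0.92,  0.  ],
       [ 0.  , -0.  , -1.  ]]), 'force': array([ 0.72,  0.05, -0.92]), 'moment': array([-0.04,  0.01,  0.02]), 'width': 85.75374747231494}
```

View pics/scene0.png

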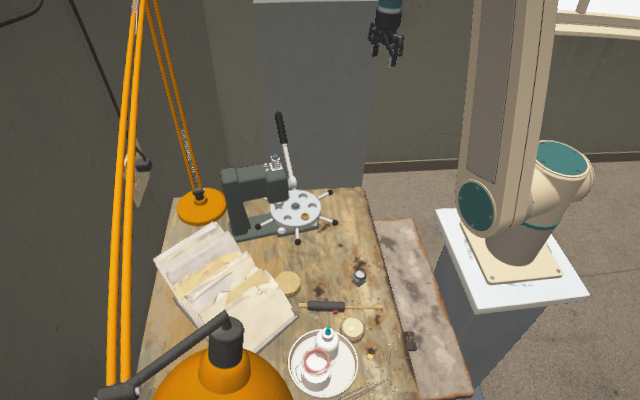

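View pics/top0.png

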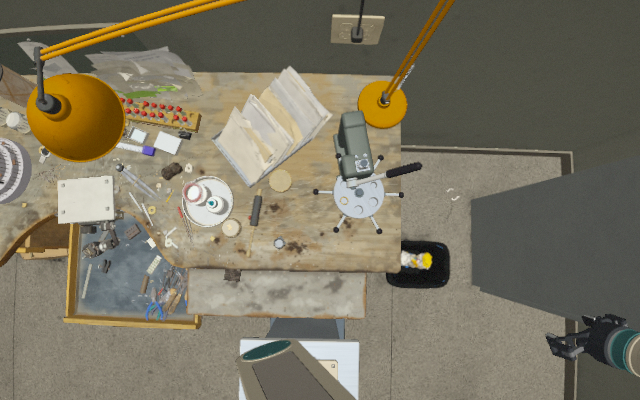

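The scene view shows the press around (270,205) with the lever up at (283,140). The top view shows the die plate around (359,195). I'll enlarge both.

```bash
python3 - <<'E'
from h import *
a=cv2.imread('pics/scene0.png')[100:250,210:350]; cv2.imwrite('pics/scene0z.png',cv2.resize(a,None,fx=4,fy=4,interpolation=cv2.INTER_CUBIC)[:600])
a=cv2.imread('pics/top0.png')[100:245,300:440]; cv2.imwrite('pics/top0z.png',cv2.resize(a,None,fx=4,fy=4,interpolation=cv2.INTER_CUBIC)[:600])
m=camera_model('top')
print(onz(m,(359,196),54))
E
```

```text
[ 533.76 -148.32   54.  ]
```

View pics/scene0z.png

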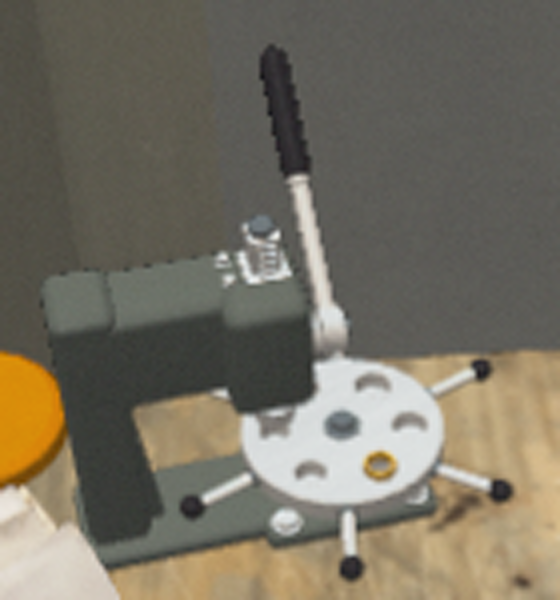

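View pics/top0z.png

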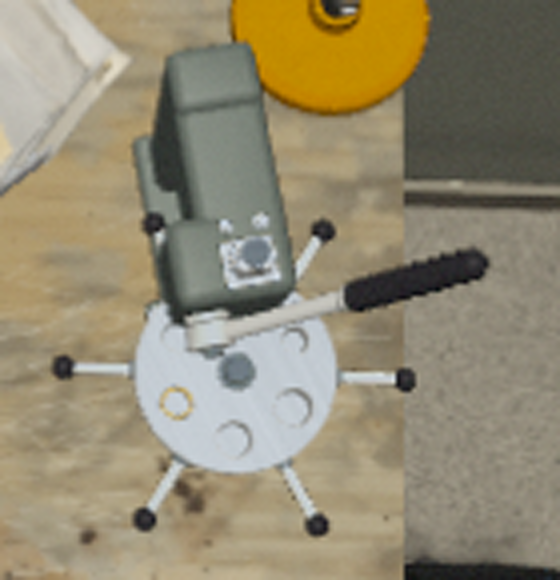

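The ring shows at scene zoom (380,464) and top zoom (176,403), and all six balls are visible in the top view. Next I'll take centroids and fit.

```bash
cat >> h.py <<'E'
def blob(im,mask,c,r):
    yy,xx=np.mgrid[:im.shape[0],:im.shape[1]]
    w=mask*((xx-c[0])**2+(yy-c[1])**2<r*r); 
    return np.array([(xx*w).sum(),(yy*w).sum()])/w.sum()
E
python3 - <<'E'
from h import *
t=cv2.imread('pics/top0.png').astype(float); s=cv2.imread('pics/scene0.png').astype(float)
mt,ms=camera_model('top'),camera_model('scene')
dark=lambda im,th:np.clip(th-im.max(2),0,None)
zt=[(63,367),(145,519),(317,525),(405,380),(323,230),(153,223)]
P=[];B=[]
for a in zt:
    c=np.array(a)/4+[300,100]-.375
    b=blob(t,dark(t,85),c,4); B.append(b); P.append(onz(mt,b,46))
P=np.array(P); print(np.array(B));print(P)
# centre: mean of opposite pairs
c=P[:,:2].mean(0); R=np.linalg.norm(P[:,:2]-c,axis=1); print('centre',c,R)
ang=np.degrees(np.arctan2(P[:,1]-c[1],P[:,0]-c[0])); print(ang)
hsv=cv2.cvtColor(t.astype(np.uint8),cv2.COLOR_BGR2HSV); y=((hsv[:,:,1]>60)&(abs(hsv[:,:,0].astype(int)-23)<8)).astype(float)
rt=blob(t,y,(344-.4,200.4),6); r=onz(mt,rt,60); print('ring',rt,r,np.linalg.norm(r[:2]-c),np.degrees(np.arctan2(*(r[:2]-c)[::-1])))
# scene tri
zs={0:(350,567),1:(500,490),2:(481,369),5:(192,506)}
for i,a in zs.items():
    b=blob(s,dark(s,85),np.array(a)/4+[210,100]-.375,4); print(i,b,tri(mt,B[i],ms,b))
hs=cv2.cvtColor(s.astype(np.uint8),cv2.COLOR_BGR2HSV); y=((hs[:,:,1]>110)&(abs(hs[:,:,0].astype(int)-23)<8)).astype(float)
rs=blob(s,y,(304.6,215.6),6); print('ring',rs,tri(mt,rt,ms,rs))
# nut, lever ends
f=lambda a,o:np.array(a)/4+o-.375
print('nut',tri(mt,f((237,370),[300,100]),ms,f((343,424),[210,100])))
print('lever tip',tri(mt,f((478,265),[300,100]),ms,f((273,53),[210,100])))
print('lever grip start',tri(mt,f((352,295),[300,100]),ms,f((295,172),[210,100])))
E
```

```text
[[315.45 191.41]
 [335.8  229.41]
 [379.09 231.05]
 [400.72 194.79]
 [380.4  157.34]
 [338.08 155.51]]
[[ 544.14  -35.33   46.  ]
 [ 446.46  -90.18   46.  ]
 [ 444.51 -202.54   46.  ]
 [ 540.39 -258.92   46.  ]
 [ 638.88 -204.87   46.  ]
 [ 640.87  -92.76   46.  ]]
centre [ 542.54 -147.43] [112.11 111.84 112.46 111.51 112.16 112.51]
[  89.18  149.21 -150.66  -91.1   -30.8    29.07]
ring [343.95 199.89] [ 522.13 -109.07   60.  ] 43.45140444651416 118.01686074898963
0 [297.31 241.72] (array([544.88, -35.39,  43.66]), np.float64(0.9098728885593639))
1 [334.59 222.35] (array([446.82, -90.36,  43.66]), np.float64(0.612349569931551))
2 [329.91 191.87] (array([ 444.62, -202.9 ,   43.87]), np.float64(0.1425616212669088))
5 [257.52 226.49] (array([641.33, -92.87,  43.74]), np.float64(0.10974774953129267))
ring [304.41 215.79] (array([ 522.4 , -109.37,   54.7 ]), np.float64(0.5697830441652271))
nut (array([ 543.18, -147.7 ,   54.55]), np.float64(1.2272613193669106))
lever tip (array([ 573.46, -247.01,  271.94]), np.float64(0.7111291056746116))
lever grip start (array([ 564.63, -191.17,  224.49]), np.float64(0.38627243605627454))
```

```bash
python3 - <<'E'
from h import *
mt,ms=camera_model('top'),camera_model('scene')
a=cv2.imread('pics/top0.png')[100:190,330:385]; cv2.imwrite('pics/headt.png',cv2.resize(a,None,fx=6,fy=6,interpolation=cv2.INTER_CUBIC))
c=np.array([542.5,-147.4])
f=lambda a,o:np.array(a)/4+o-.375
cap,_=tri(mt,f((257,249),[300,100]),ms,f((262,224),[210,100])); print('cap',cap,_,cap[:2]-c,np.linalg.norm(cap[:2]-c),np.degrees(np.arctan2(*(cap[:2]-c)[::-1])))
for phi in(7,8,9,10,11):
    p=np.radians(phi); R=np.array([[np.cos(p),-np.sin(p)],[np.sin(p),np.cos(p)]])
    P=[[*(c+R@[x,y]),z] for x,y,z in[(12,25-98*np.cos(.7),163+98*np.sin(.7)),(12,25-174*np.cos(.7),163+174*np.sin(.7)),(24,-26,203),(172,-26,203),(24,44,203),(177,48,16)]]
    print(phi,((proj(mt,P)-[300,100]+.375)*4).round(0).tolist(), ((proj(ms,P)-[210,100]+.375)*4).round(0).tolist())
E
```

```text
cap [ 586.48 -139.11  227.81] 2.057888244093356 [43.98  8.29] 44.753953667858596 10.67466098445037
7 [[361.0, 302.0], [492.0, 275.0], [307.0, 292.0], [276.0, 34.0], [181.0, 304.0], [132.0, 130.0]] [[302.0, 165.0], [283.0, 43.0], [290.0, 223.0], [38.0, 256.0], [310.0, 298.0], [83.0, 561.0]]
8 [[360.0, 300.0], [491.0, 271.0], [306.0, 291.0], [271.0, 34.0], [181.0, 305.0], [128.0, 132.0]] [[300.0, 166.0], [280.0, 43.0], [289.0, 223.0], [37.0, 259.0], [312.0, 299.0], [84.0, 565.0]]
9 [[359.0, 299.0], [490.0, 268.0], [306.0, 290.0], [265.0, 34.0], [180.0, 307.0], [123.0, 134.0]] [[299.0, 166.0], [277.0, 44.0], [289.0, 224.0], [37.0, 263.0], [313.0, 299.0], [86.0, 568.0]]
10 [[359.0, 297.0], [489.0, 264.0], [305.0, 290.0], [260.0, 33.0], [180.0, 308.0], [119.0, 136.0]] [[298.0, 166.0], [274.0, 44.0], [288.0, 225.0], [37.0, 266.0], [315.0, 299.0], [88.0, 571.0]]
11 [[358.0, 296.0], [488.0, 261.0], [304.0, 289.0], [255.0, 33.0], [179.0, 310.0], [115.0, 137.0]] [[296.0, 167.0], [271.0, 45.0], [288.0, 225.0], [36.0, 269.0], [316.0, 299.0], [90.0, 575.0]]
```

View pics/headt.png

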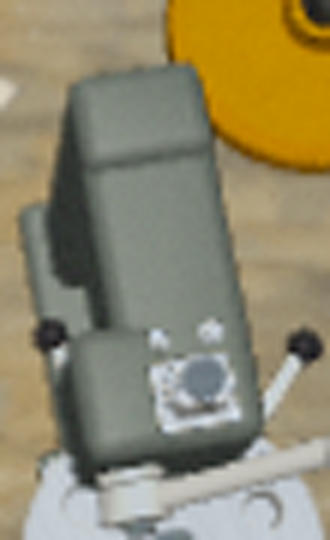

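```bash
python3 - <<'E'
from h import *
mt,ms=camera_model('top'),camera_model('scene')
t=cv2.imread('pics/top0.png').astype(float)
# right edge of head: per row strongest gradient near line
pts=[]
for r in range(124,163):
    x0=330+(212+(262-212)*((r-100)*6-140)/260)/6
    xs=np.arange(int(x0)-4,int(x0)+6); g=np.abs(np.diff(t[r,xs[0]:xs[-1]+2].sum(1))); 
    g=g*(g>g.max()*.4); pts.append(((xs+.5)*g).sum()/g.sum()); pts[-1]=(pts[-1],r)
W=np.array([onz(mt,p,196)[:2] for p in pts])
from scipy.optimize import least_squares
s=least_squares(lambda q:W[:,1]-q[0]-q[1]*(W[:,0]-600),[0,0],loss='soft_l1'); print(s.x,np.degrees(np.arctan(s.x[1])),np.abs(s.fun).mean())
# distance of axis (542.5,-147.4) from the line
k=s.x; print((-147.4-k[0]-k[1]*(542.5-600))*np.cos(np.arctan(k[1])))
E
```

```text
[-162.14    0.21] 11.778867093784413 1.7012482818663115
26.16806592273284
```

```bash
python3 - <<'E'
from h import *
mt,ms=camera_model('top'),camera_model('scene')
c=np.array([542.5,-147.4])
def W(phi,L):
    p=np.radians(phi); R=np.array([[np.cos(p),-np.sin(p)],[np.sin(p),np.cos(p)]])
    return np.array([[*(c+R@[x,y]),z] for x,y,z in L])
s=cv2.imread('pics/scene0.png'); t=cv2.imread('pics/top0.png')
def draw(im,m,o,sz,k,phi,name):
    z=cv2.resize(im[o[1]:o[1]+sz[1],o[0]:o[0]+sz[0]],None,fx=k,fy=k,interpolation=cv2.INTER_CUBIC)
    segs=[[(-53,48,0),(177,48,0)],[(-53,48,0),(-53,-48,0)],[(24,-26,203),(172,-26,203)],[(132,26,203),(132,26,16)],[(172,26,203),(172,26,16)],[(24,44,203),(24,44,112)],[(12,25,163),(12,25-174*np.cos(.7),163+174*np.sin(.7))],[(44,0,203),(44,0,230)]]
    for S in segs:
        q=((proj(m,W(phi,S))-o+.5)*k).round().astype(int); cv2.line(z,tuple(map(int,q[0])),tuple(map(int,q[1])),(0,0,255),1)
    return z
a=[draw(s,ms,(215,105),(110,130),4,p,'') for p in(9,11.3)]
cv2.imwrite('pics/ov_s.png',np.hstack(a)[:, :800] if False else cv2.resize(np.hstack(a),(790,467)))
a=[draw(t,mt,(325,105),(100,120),4,p,'') for p in(9,11.3)]
cv2.imwrite('pics/ov_t.png',np.hstack(a))
E
```

```text
(no output)
```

View pics/ov_s.png

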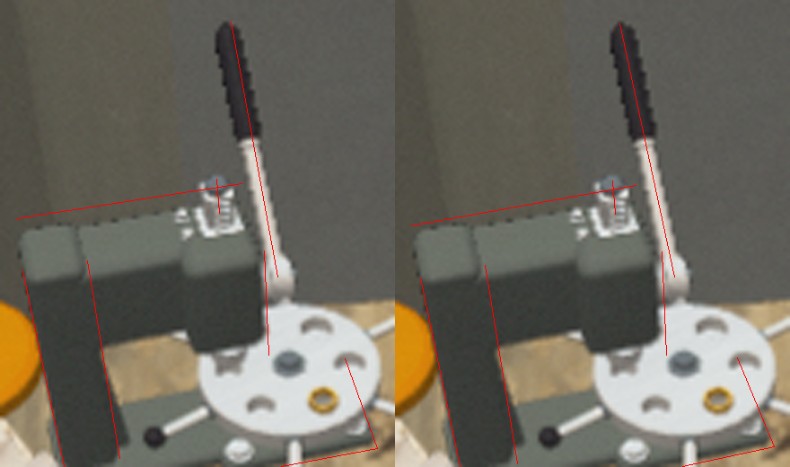

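View pics/ov_t.png

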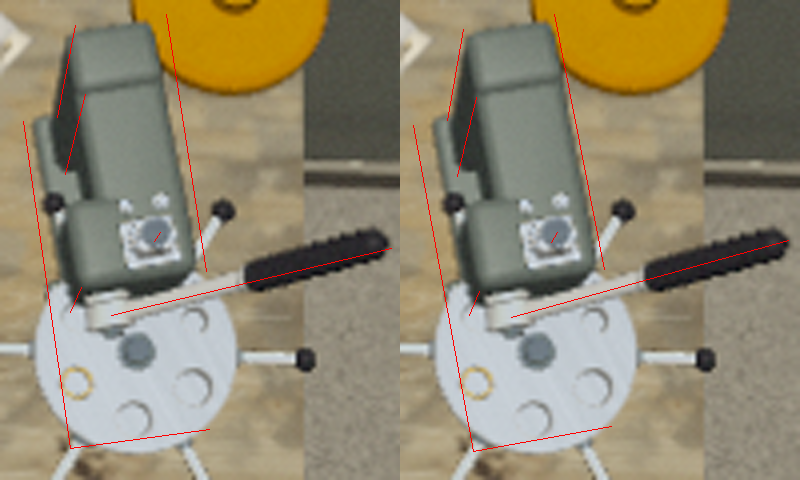

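```bash
python3 - <<'E'
from h import *
mt,ms=camera_model('top'),camera_model('scene')
t=cv2.imread('pics/top0.png').astype(float); s=cv2.imread('pics/scene0.png').astype(float)
def line(im,box,th):
    x0,y0,x1,y1=box; m=(im[y0:y1,x0:x1].max(2)<th).astype(np.uint8)
    n,l,st,_=cv2.connectedComponentsWithStats(m); k=1+st[1:,4].argmax(); y,x=np.nonzero(l==k)
    p=np.c_[x+x0,y+y0].astype(np.float32); v=cv2.fitLine(p,cv2.DIST_L2,0,.01,.01)[:,0]
    q=(p-v[2:])@v[:2]; print(len(p),p.mean(0),q.min(),q.max()); return [v[2:]+v[:2]*q.min(),v[2:]+v[:2]*q.max()]
lt=line(t,(383,155,425,180),60); ls=line(s,(270,108,292,148),60)
print(lt,ls)
N=[];O=[]
for m,l in((mt,lt),(ms,ls)):
    o,d1=ray(m,l[0]);_,d2=ray(m,l[1]); n=np.cross(d1,d2); N.append(n/np.linalg.norm(n)); O.append(o)
d=np.cross(*N); d/=np.linalg.norm(d); d*=-np.sign(d[1]); d=-d if d[1]>0 else d
p=np.linalg.lstsq(np.array(N),np.array([n@o for n,o in zip(N,O)]),rcond=None)[0]
print('dir',d,'phi',np.degrees(np.arctan2(d[0],-d[1])),'elev',np.arcsin(d[2]))
for z in(224.5,253.2,275):
    print(z,p+d*(z-p[2])/d[2])
E
```

```text
261 [403.41 169.72] -17.919296 18.214806
226 [280.54 127.39] -16.767853 15.4182825
[array([386.12, 174.45], dtype=float32), array([420.97, 164.9 ], dtype=float32)] [array([277.11, 110.98], dtype=float32), array([283.7 , 142.48], dtype=float32)]
dir [ 0.15 -0.74  0.65] phi 11.041243432438838 elev 0.711709207831968
224.5 [ 564.34 -195.62  224.5 ]
253.2 [ 570.71 -228.28  253.2 ]
275 [ 575.55 -253.09  275.  ]
```

send_rows(rows="20 -19 0 0 0 0 1;20 -19 0 0 0 0 1;20 -19 0 0 0 0 1;20 -19 0 0 0 0 1;20 -19 0 0 0 0 1;20 -19 0 0 0 0 1;20 -19 0 0 0 0 1;20 -19 0 0 0 0 1", squeeze=30)

```text
time: 0.77
ee_pos: [328.9, -374.1, 249.8]
ee_rot: [[0.924, 0.383, -0.0], [0.383, -0.924, 0.001], [-0.0, -0.001, -1.0]]
force: [0.5, -0.4, 0.7]
width: -0.0
```

send_rows(rows="18 -17 0 0 0 0 1;18 -17 0 0 0 0 1;18 -17 0 0 0 0 1;18 -17 0 0 0 0 1;18 -17 0 0 0 0 1;18 -17 0 0 0 0 1;16 -15 0 0 0 0 1;0 0 0 0 0 0 1")

```text
time: 1.43
ee_pos: [398.9, -217.0, 249.8]
ee_rot: [[0.922, 0.386, -0.001], [0.386, -0.922, 0.002], [0.0, -0.002, -1.0]]
force: [-0.1, -0.0, 1.0]
width: -0.0
```

send_rows(rows="0 0 0 0 0 -7 1;0 0 0 0 0 -7 1;0 0 0 0 0 -7 1;0 0 0 0 0 -7 1;0 0 0 0 0 -7 1;0 0 0 0 0 -7 1;0 0 0 0 0 -7 1;0 0 0 0 0 -7 1")

```text
time: 2.1
ee_pos: [398.2, -220.6, 249.9]
ee_rot: [[0.194, 0.981, -0.001], [0.981, -0.194, 0.0], [-0.0, -0.001, -1.0]]
force: [0.1, 0.1, 0.3]
width: 0.1
```

send_rows(rows="0 0 0 0 0 -7 1;0 0 0 0 0 -7 1;0 0 0 0 0 -7 1;0 0 0 0 0 -7 1;0 0 0 0 0 -7 1;0 0 0 0 0 -7 1;0 0 0 0 0 -7 1;0 0 0 0 0 -7 1")

```text
time: 2.77
ee_pos: [398.2, -220.6, 249.9]
ee_rot: [[-0.705, 0.709, -0.001], [0.709, 0.705, 0.0], [0.001, -0.001, -1.0]]
force: [-0.0, 0.2, 0.1]
width: -0.2
```

send_rows(rows="0 0 0 0 0 -7 1;0 0 0 0 0 -7 1;0 0 0 0 0 -7 1;0 0 0 0 0 -7 1;0 0 0 0 0 -7 1;0 0 0 0 0 -7 1;0 0 0 0 0 -7 1;0 0 0 0 0 -7 1")

```text
time: 3.43
ee_pos: [398.2, -220.6, 249.9]
ee_rot: [[-0.982, -0.188, -0.001], [-0.188, 0.982, 0.0], [0.001, 0.0, -1.0]]
force: [0.5, 0.9, -0.0]
width: -0.1
```

send_rows(rows="0 0 0 0 0 -7 1;0 0 0 0 0 -7 1;0 0 0 0 0 -7 1;0 0 0 0 0 -7 1;0 0 0 0 0 -7 1;0 0 0 0 0 -3.5 1;0 0 0 0 0 0 1")

```text
time: 4.02
ee_pos: [398.2, -220.6, 249.9]
ee_rot: [[-0.656, -0.755, -0.001], [-0.755, 0.656, 0.0], [0.0, 0.001, -1.0]]
force: [-0.2, -0.4, -0.3]
width: -0.3
```

send_rows(rows="-21 -20 0 0 0 0 1;-21 -20 0 0 0 0 1;-20 -21 0 0 0 0 1;0 0 30 0 0 0 1;0 0 30 0 0 0 1;0 0 30 0 0 0 1;0 0 30 0 0 0 1;0 0 30 0 0 0 1")

```text
time: 4.68
ee_pos: [485.1, -213.7, 98.8]
ee_rot: [[-0.658, -0.753, -0.0], [-0.753, 0.658, -0.0], [0.0, -0.0, -1.0]]
force: [-0.8, -0.5, -0.5]
width: -0.0
```

```bash
python3 - <<'E'
from h import *
s=snap('scene','s1.png')[:,:,::-1]; t=snap('top','t1.png')[:,:,::-1]
cv2.imwrite('pics/z1.png',np.hstack([cv2.resize(s[100:250,220:350],None,fx=3,fy=3,interpolation=2),cv2.resize(t[110:260,300:430],None,fx=3,fy=3,interpolation=2)]))
print(observe()['ee_pos'])
E
```

```text
[ 480.79 -211.15   95.13]
```

View pics/z1.png

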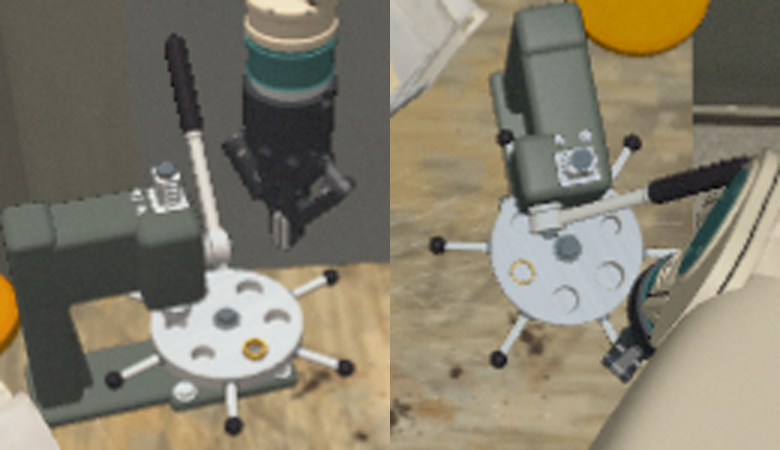

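```bash
python3 - <<'E'
from h import *
o=observe();print(o['ee_pos'],o['force'],o['joint_vel'],o['time'],o['joint_pos'])
get_image('top')
o=observe();print(o['ee_pos'],o['force'],o['joint_vel'],o['time'])
E
```

```text
[ 480.79 -211.15   95.13] [-0.49  1.04  0.04] [ 0.   -0.05  0.08  0.07  0.   -0.01] 4.7833 [-0.54  0.24 -0.43  0.91 -0.   -1.39]
[ 482.78 -212.29   97.9 ] [-0.29 -0.46  0.91] [ 0.   -0.04  0.07  0.01  0.   -0.01] 4.8333
```

send_rows(rows="0 0 4 0 0 0 1;0 0 8 0 0 0 1;0 0 8 0 0 0 1;0 0 8 0 0 0 1;0 0 8 0 0 0 1;0 0 5 0 0 0 1;0 0 2 0 0 0 1;0 0 0 0 0 0 1")

```text
time: 5.5
ee_pos: [484.8, -213.1, 56.5]
ee_rot: [[-0.656, -0.755, -0.001], [-0.755, 0.656, 0.001], [0.0, 0.002, -1.0]]
force: [-0.9, 0.9, -0.4]
width: 0.1
```

```bash
python3 - <<'E'
from h import *
s=snap('scene','s2.png')[:,:,::-1]
cv2.imwrite('pics/z2.png',cv2.resize(s[130:250,230:350],None,fx=5,fy=5,interpolation=2))
o=observe();print(o['ee_pos'],o['force'])
E
```

```text
[ 485.13 -213.26   56.96] [ 0.18 -0.02  0.51]
```

View pics/z2.png

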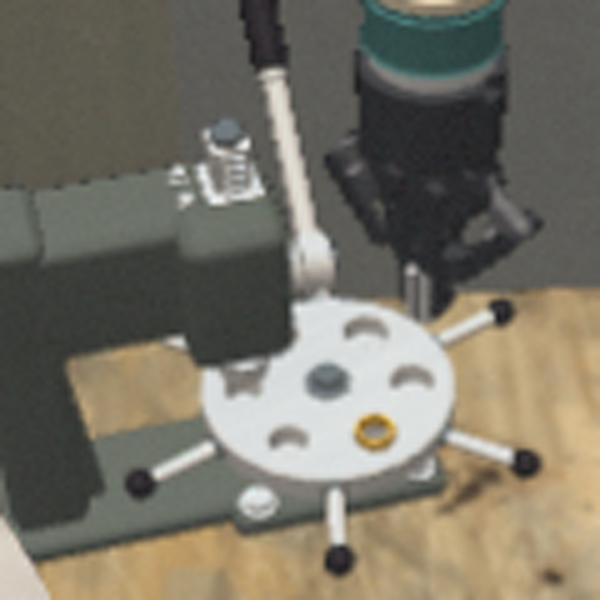

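send_rows(rows="-0.08 3.84 0 0 0 2.5 1;-0.08 3.84 0 0 0 2.5 1;-0.08 3.84 0 0 0 2.5 1;-0.08 3.84 0 0 0 2.5 1;-0.08 3.84 0 0 0 2.5 1;-0.08 3.84 0 0 0 2.5 1;-0.08 3.84 0 0 0 2.5 1;-0.08 3.84 0 0 0 2.5 1")

```text
time: 6.22
ee_pos: [467.0, -190.8, 58.2]
ee_rot: [[-0.876, -0.483, 0.002], [-0.483, 0.876, -0.003], [-0.0, -0.003, -1.0]]
force: [0.7, -2.0, 0.3]
width: -0.0
```

```bash
python3 - <<'E'
from h import *
s=snap('scene','s3.png')[:,:,::-1]
cv2.imwrite('pics/z3.png',cv2.resize(s[130:250,230:350],None,fx=5,fy=5,interpolation=2))
o=observe();print(o['ee_pos'],o['force'], np.linalg.norm(o['ee_pos'][:2]-[542.5,-147.4]))
E
```

```text
[ 466.36 -189.79   57.99] [ 0.15  0.46 -0.73] 87.1471190691391
```

View pics/z3.png

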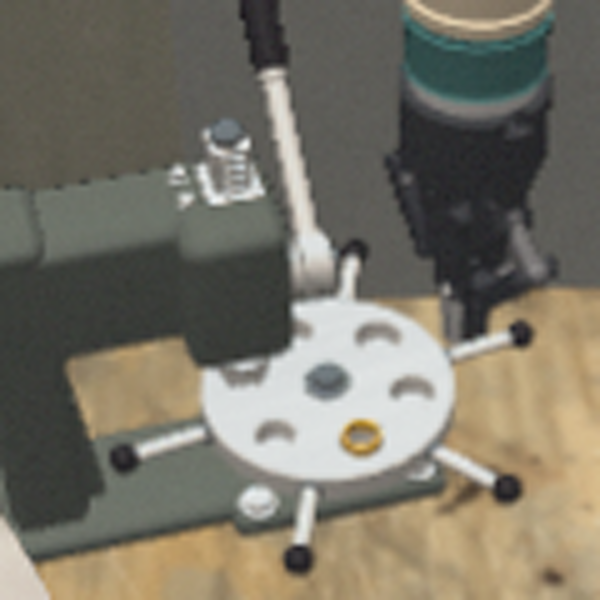

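The plate is turning: the front-right ball moved to zoom (521,333), and the ring moved from (376,432) to (361,437). I'll carry on with the sweep.

send_rows(rows="-0.08 3.84 0 0 0 2.5 1;-0.08 3.84 0 0 0 2.5 1;-0.08 3.84 0 0 0 2.5 1;-0.08 3.84 0 0 0 2.5 1;-0.08 3.84 0 0 0 2.5 1;-0.08 3.84 0 0 0 2.5 1;-0.08 3.84 0 0 0 2.5 1;-0.08 3.84 0 0 0 2.5 1")

```text
time: 6.93
ee_pos: [456.7, -161.6, 58.0]
ee_rot: [[-0.988, -0.155, 0.001], [-0.155, 0.988, -0.002], [-0.001, -0.002, -1.0]]
force: [-0.9, -1.3, 0.4]
width: 0.2
```

send_rows(rows="-0.08 3.84 0 0 0 2.5 1;-0.08 3.84 0 0 0 2.5 1;-0.08 3.84 0 0 0 2.5 1;-0.08 3.84 0 0 0 2.5 1;-0.08 3.84 0 0 0 2.5 1;-0.08 3.84 0 0 0 2.5 1;-0.08 3.84 0 0 0 2.5 1;0 0 0 0 0 0 1")

```text
time: 7.6
ee_pos: [456.4, -133.9, 57.8]
ee_rot: [[-0.989, 0.147, 0.001], [0.147, 0.989, -0.0], [-0.001, -0.0, -1.0]]
force: [-0.1, -1.3, 1.2]
width: 0.1
```

```bash
python3 - <<'E'
from h import *
s=snap('scene','s4.png')[:,:,::-1]; t=snap('top','t4.png')[:,:,::-1]
cv2.imwrite('pics/z4.png',np.hstack([cv2.resize(s[100:250,220:350],None,fx=3,fy=3,interpolation=2),cv2.resize(t[110:260,300:430],None,fx=3,fy=3,interpolation=2)]))
o=observe();print(o['ee_pos'],o['force'], np.linalg.norm(o['ee_pos'][:2]-[542.5,-147.4]),np.degrees(np.arctan2(*(o['ee_pos'][:2]-[542.5,-147.4])[::-1])))
E
```

```text
[ 456.31 -134.03   57.63] [-0.01 -0.02 -0.21] 87.21753889282766 171.18341748567997
```

View pics/z4.png

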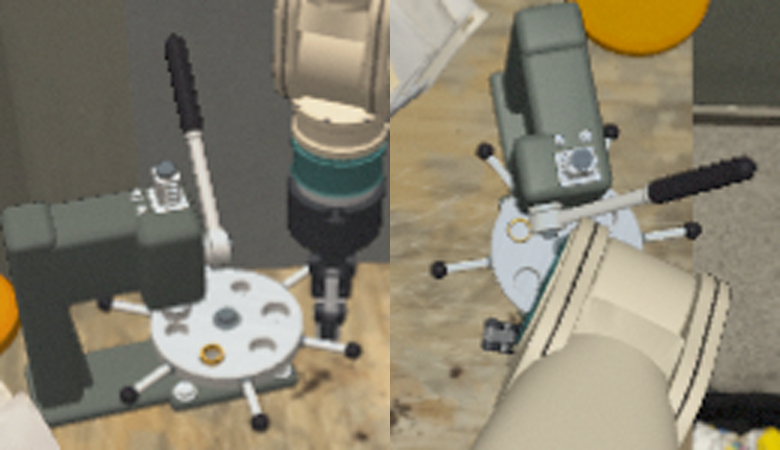

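```bash
cat >> h.py <<'E'
C=np.array([542.5,-147.4])
def angs(f,o,k,L,ring=None):
    m=camera_model('scene'); s=cv2.imread('pics/'+f).astype(float)
    for a in L:
        b=blob(s,np.clip(85-s.max(2),0,None),np.array(a)/k+o-.4,4); p=onz(m,b,43.7)[:2]-C
        print('ball',b,np.linalg.norm(p),np.degrees(np.arctan2(p[1],p[0])))
    if ring is not None:
        hs=cv2.cvtColor(s.astype(np.uint8),cv2.COLOR_BGR2HSV); y=((hs[:,:,1]>110)&(abs(hs[:,:,0].astype(int)-23)<8)).astype(float)
        b=blob(s,y,np.array(ring)/k+o-.4,6); p=onz(m,b,55)[:2]-C
        print('ring',b,np.linalg.norm(p),np.degrees(np.arctan2(p[1],p[0])))
E
python3 - <<'E'
from h import *
angs('scene0.png',[210,100],4,[(350,567),(500,490),(481,369),(192,506)],(380,464))
print()
angs('s4.png',[220,100],3,[(353,350),(260,422),(129,395)],(212,354))
E
```

```text
ball [297.31 241.72] 111.9424654976889 88.55560919678307
ball [334.59 222.35] 111.11181375059289 149.1389822715459
ball [329.91 191.87] 112.58056642616944 -150.34857343709172
ball [257.52 226.49] 112.8253332853953 28.896760418485727
ring [304.41 215.79] 43.4573828500772 117.92703250573737

ball [337.21 216.63] 111.42497648109413 160.09826316267245
ball [306.09 240.53] 111.59546705929237 99.5928706627782
ball [262.49 231.85] 113.33196863233093 40.29875077788288
ring [290.08 217.42] 43.95938004489903 68.58644273844929
```

send_rows(rows="-0.08 -3.84 0 0 0 -2.5 1;-0.08 -3.84 0 0 0 -2.5 1;0 0 -6 0 0 0 1;0 0 -12 0 0 0 1;0 0 -15 0 0 0 1;0 0 -15 0 0 0 1;0 0 -12 0 0 0 1;0 0 0 0 0 0 1")

```text
time: 8.37
ee_pos: [457.3, -142.5, 120.3]
ee_rot: [[-0.998, 0.061, 0.005], [0.061, 0.998, -0.002], [-0.005, -0.002, -1.0]]
force: [0.6, -0.6, 1.5]
width: 0.2
```

send_rows(rows="-0.66 -10.72 0 0 0 -7 1;-0.66 -10.72 0 0 0 -7 1;-0.66 -10.72 0 0 0 -7 1;-0.66 -10.72 0 0 0 -7 1;-0.66 -10.72 0 0 0 -7 1;-0.66 -10.72 0 0 0 -7 1;-0.66 -10.72 0 0 0 -7 1;-0.66 -10.72 0 0 0 -7 1")

```text
time: 9.03
ee_pos: [489.2, -217.0, 116.6]
ee_rot: [[-0.604, -0.797, -0.001], [-0.797, 0.604, 0.001], [-0.0, 0.001, -1.0]]
force: [0.4, -0.5, -0.8]
width: -0.0
```

send_rows(rows="-0.41 -8.43 0 0 0 -5.5 1;0 0 0 0 0 0 1;0 0 0 0 0 0 1")

```text
time: 9.28
ee_pos: [496.1, -221.5, 116.8]
ee_rot: [[-0.532, -0.847, -0.001], [-0.847, 0.532, 0.001], [-0.0, 0.001, -1.0]]
force: [-0.0, 0.4, 0.2]
width: 0.0
```

```bash
python3 - <<'E'
from h import *
s=snap('scene','s5.png')[:,:,::-1]; t=snap('top','t5.png')[:,:,::-1]
cv2.imwrite('pics/z5.png',np.hstack([cv2.resize(s[100:250,220:350],None,fx=3,fy=3,interpolation=2),cv2.resize(t[110:260,300:430],None,fx=3,fy=3,interpolation=2)]))
o=observe();print(o['ee_pos'],o['force'], np.linalg.norm(o['ee_pos'][:2]-C),np.degrees(np.arctan2(*(o['ee_pos'][:2]-C)[::-1])))
angs('s5.png',[220,100],3,[(353,350),(260,422),(129,395)],(212,354))
E
```

```text
[ 495.53 -220.92  116.78] [ 0.21 -0.34 -0.09] 87.2482598371114 -122.57519347835523
ball [337.18 216.62] 111.34230155004629 160.09790377177256
ball [306.09 240.53] 111.58538271983714 99.58815630623363
ball [262.49 231.85] 113.32105833259398 40.30029517049628
ring [290.22 217.48] 44.06614703401511 69.09358323037797
```

View pics/z5.png

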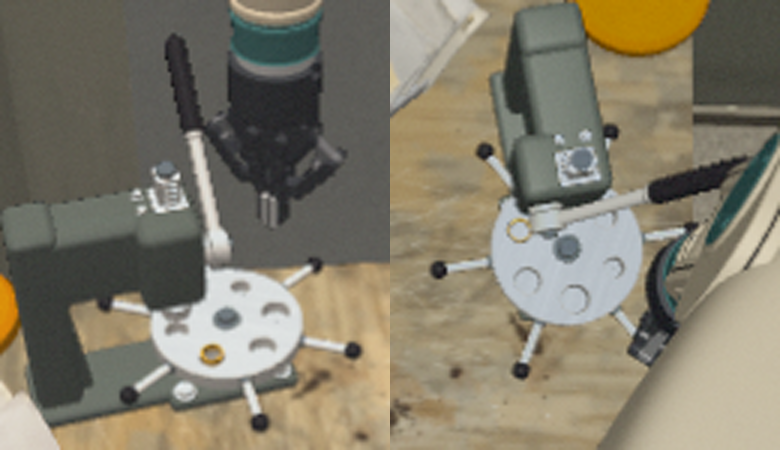

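The plate stayed put on the lift (spoke at 160.1°). The finger is at 237.5° and the next spoke at 220°, so there is room to descend.

send_rows(rows="0 0 5 0 0 0 1;0 0 10 0 0 0 1;0 0 12 0 0 0 1;0 0 12 0 0 0 1;0 0 10 0 0 0 1;0 0 7 0 0 0 1;0 0 3 0 0 0 1;0 0 0 0 0 0 1")

```text
time: 10.05
ee_pos: [495.6, -221.0, 57.2]
ee_rot: [[-0.53, -0.848, -0.002], [-0.848, 0.53, 0.001], [0.0, 0.002, -1.0]]
force: [-0.3, 0.6, -0.0]
width: 0.2
```

```bash
python3 - <<'E'
from h import *
s=snap('scene','s6.png')[:,:,::-1]
cv2.imwrite('pics/z6.png',cv2.resize(s[130:250,230:350],None,fx=4,fy=4,interpolation=2))
o=observe();print(o['ee_pos'],o['force'], np.linalg.norm(o['ee_pos'][:2]-C),np.degrees(np.arctan2(*(o['ee_pos'][:2]-C)[::-1])))
E
```

```text
[ 496.12 -221.4    57.92] [-0.01  0.93  0.13] 87.32904670545665 -122.07646869893897
```

View pics/z6.png

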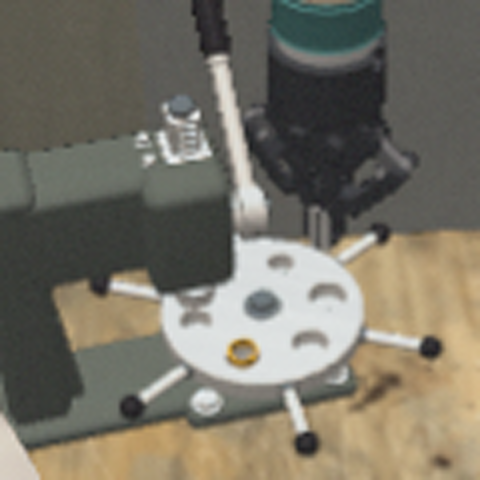

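The finger is down beside the spoke at zoom (320,230), so I'll start sweep 2.

send_rows(rows="-0.08 3.84 0 0 0 2.5 1;-0.08 3.84 0 0 0 2.5 1;-0.08 3.84 0 0 0 2.5 1;-0.08 3.84 0 0 0 2.5 1;-0.08 3.84 0 0 0 2.5 1;-0.08 3.84 0 0 0 2.5 1;-0.08 3.84 0 0 0 2.5 1;-0.08 3.84 0 0 0 2.5 1")

```text
time: 10.77
ee_pos: [475.1, -202.5, 59.7]
ee_rot: [[-0.79, -0.614, 0.003], [-0.614, 0.79, -0.003], [-0.0, -0.004, -1.0]]
force: [1.4, -2.5, 0.3]
width: 0.1
```

send_rows(rows="-0.08 3.84 0 0 0 2.5 1;-0.08 3.84 0 0 0 2.5 1;-0.08 3.84 0 0 0 2.5 1;-0.08 3.84 0 0 0 2.5 1;-0.08 3.84 0 0 0 2.5 1;-0.08 3.84 0 0 0 2.5 1;-0.08 3.84 0 0 0 2.5 1;-0.08 3.84 0 0 0 2.5 1")

```text
time: 11.43
ee_pos: [460.2, -175.4, 59.5]
ee_rot: [[-0.952, -0.307, 0.002], [-0.307, 0.952, -0.003], [-0.001, -0.004, -1.0]]
force: [-0.3, -2.2, 1.2]
width: -0.2
```

send_rows(rows="-0.08 3.84 0 0 0 2.5 1;-0.08 3.84 0 0 0 2.5 1;-0.08 3.84 0 0 0 2.5 1;-0.08 3.84 0 0 0 2.5 1;-0.08 3.84 0 0 0 2.5 1;-0.08 3.84 0 0 0 2.5 1;-0.08 3.84 0 0 0 2.5 1;0 0 0 0 0 0 1")

```text
time: 12.1
ee_pos: [455.5, -147.8, 59.2]
ee_rot: [[-1.0, -0.008, 0.002], [-0.008, 1.0, -0.001], [-0.002, -0.001, -1.0]]
force: [0.1, 0.1, 0.7]
width: 0.1
```

```bash
python3 - <<'E'
from h import *
s=snap('scene','s7.png')[:,:,::-1]
cv2.imwrite('pics/z7.png',cv2.resize(s[130:250,230:350],None,fx=5,fy=5,interpolation=2))
o=observe();print(o['ee_pos'],o['force'], np.linalg.norm(o['ee_pos'][:2]-C),np.degrees(np.arctan2(*(o['ee_pos'][:2]-C)[::-1])))
E
```

```text
[ 455.65 -147.97   59.18] [ 0.62 -0.88  0.04] 86.8483137944458 -179.62584252364724
```

View pics/z7.png

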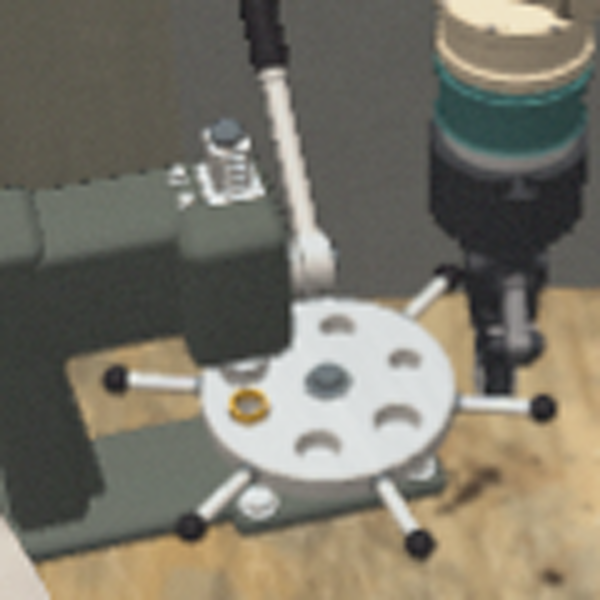

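```bash
python3 - <<'E'
from h import *
angs('s7.png',[230,130],5,[(543,407),(419,544),(191,527),(117,378)],(250,405))
m=camera_model('scene')
p=np.radians(11)
for r,z in((44,55),(44,65),(44,68)):
    q=proj(m,[C[0]+r*np.cos(p),C[1]+r*np.sin(p),z])[0]; print(z,q,(q-[230,130]+.4)*5)
E
```

```text
ball [338.25 211.39] 111.80481380310601 169.86101992201674
ball [313.37 238.47] 111.32059265944186 109.29167350421334
ball [267.54 235.14] 112.80112940739575 48.90626068151732
ball [252.6  205.58] 113.93736602721867 -10.38213169317615
ring [278.88 210.29] 45.403859227646464 17.39241807874795
55 [278.86 208.85] [246.3  396.23]
65 [278.66 206.12] [245.3  382.58]
68 [278.6  205.29] [245.   378.44]
```

The ring is now at about 19.4°, so it has 8.4° more to turn.

send_rows(rows="-0.08 3.84 0 0 0 2.5 1;-0.08 3.84 0 0 0 2.5 1;-0.05 3 0 0 0 2 1;-0.02 1.5 0 0 0 1 1;0 0.6 0 0 0 0.4 1;0 0 0 0 0 0 1;0 0 0 0 0 0 1;0 0 0 0 0 0 1")

```text
time: 12.82
ee_pos: [456.2, -135.4, 58.6]
ee_rot: [[-0.991, 0.137, 0.001], [0.137, 0.991, -0.001], [-0.001, -0.0, -1.0]]
force: [-0.1, -1.8, 2.5]
width: -0.2
```

```bash
python3 - <<'E'
from h import *
s=snap('scene','s8.png')[:,:,::-1]
cv2.imwrite('pics/z8.png',cv2.resize(s[130:250,230:350],None,fx=5,fy=5,interpolation=2))
o=observe();print(o['ee_pos'],o['force'], np.linalg.norm(o['ee_pos'][:2]-C),np.degrees(np.arctan2(*(o['ee_pos'][:2]-C)[::-1])))
angs('s8.png',[230,130],5,[(540,430),(389,555),(160,510),(130,365)],(248,395))
E
```

```text
[ 456.2  -135.39   58.61] [ 0.35 -1.24  2.61] 87.13417934596596 172.07588312613305
ball [337.39 215.73] 111.25946801863131 161.75381080013963
ball [307.44 240.23] 111.53268643822472 101.33888136234141
ball [262.96 232.41] 113.71853795414009 41.41409864788529
ball [254.12 201.36] 114.12900482956054 -18.45885755679901
ring [278.78 209.39] 44.66711568292023 13.375055008710989
```

View pics/z8.png

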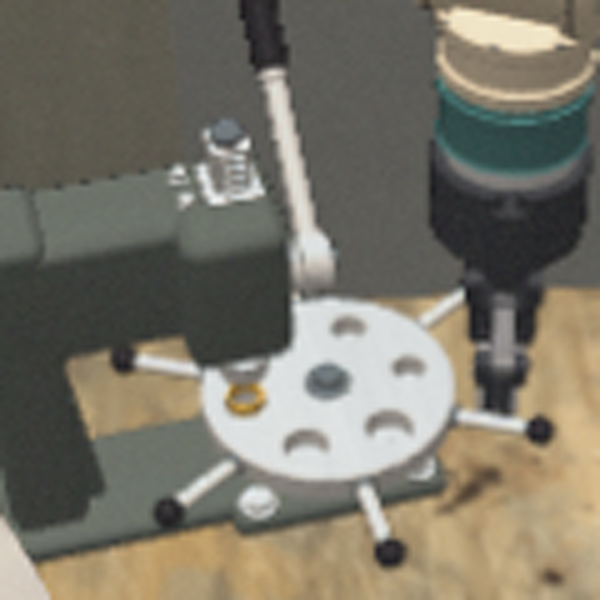

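The spokes average 161.5°, which puts the ring at 11.5° against the 11.0° ram direction, an offset of about 0.4 mm. I'll back off and lift.

send_rows(rows="-0.08 -3.84 0 0 0 -2.5 1;-0.08 -3.84 0 0 0 -2.5 1;0 0 -8 0 0 0 1;0 0 -20 0 0 0 1;0 0 -30 0 0 0 1;0 0 -30 0 0 0 1;0 0 -30 0 0 0 1;0 0 -30 0 0 0 1")

```text
time: 13.53
ee_pos: [454.4, -141.9, 207.9]
ee_rot: [[-0.999, 0.051, -0.0], [0.051, 0.999, 0.001], [0.0, 0.001, -1.0]]
force: [0.2, -0.2, 0.1]
width: 0.3
```

send_rows(rows="0 0 -30 0 0 0 1;0 0 -30 0 0 0 1;0 0 -30 0 0 0 1;0 0 -24 0 0 0 1;0 0 0 0 0 -7 1;0 0 0 0 0 -7 1;0 0 0 0 0 0 1;0 0 0 0 0 0 1")

```text
time: 14.2
ee_pos: [454.6, -142.2, 320.3]
ee_rot: [[-0.982, -0.189, -0.0], [-0.189, 0.982, 0.001], [0.0, 0.001, -1.0]]
force: [-0.3, 0.1, 0.1]
width: 0.0
```

```bash
python3 - <<'E'
from h import *
s=snap('scene','s9.png')[:,:,::-1]
t=snap('top','t9.png')[:,:,::-1]
cv2.imwrite('pics/z9.png',np.hstack([cv2.resize(s[100:250,220:350],None,fx=3,fy=3,interpolation=2),cv2.resize(t[110:260,300:430],None,fx=3,fy=3,interpolation=2)]))
o=observe();print(o['time'],o['ee_pos'],o['force'],o['ee_rot'])
d=np.array([570.4,-226.7,o['ee_pos'][2]])-o['ee_pos']; print('tool',o['ee_rot'].T@d)
angs('s9.png',[230,130],5,[(540,430),(389,555),(160,510),(130,365)],(248,395))
E
```

```text
14.3 [ 454.55 -142.24  319.85] [0.61 0.19 0.23] [[-0.98 -0.19 -0.  ]
 [-0.19  0.98  0.  ]
 [ 0.    0.   -1.  ]]
tool [ -97.69 -104.93   -0.19]
ball [337.39 215.7 ] 111.24766436553858 161.81495478742409
ball [307.4  240.24] 111.54930462388005 101.28125050256074
ball [263.01 232.34] 113.48367590462748 41.363160260125426
ball [254.07 201.38] 114.22910457008106 -18.401691708215182
ring [278.92 209.33] 44.284965438245656 13.255052932854758
```

View pics/z9.png

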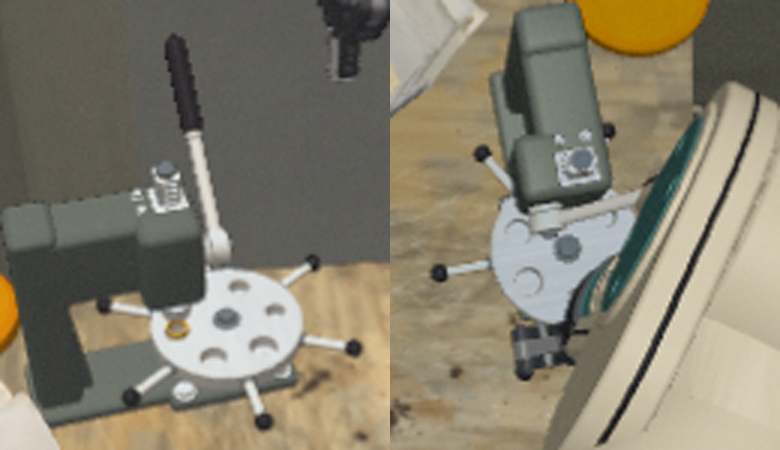

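send_rows(rows="-10 -11 0 0 0 0 1;-20 -22 0 0 0 0 1;-24 -26 0 0 0 0 1;-24 -25 0 0 0 0 1;-14 -15 0 0 0 0 1;-5.7 -6 0 0 0 0 1;0 0 0 0 0 0 1;0 0 0 0 0 0 1")

```text
time: 14.97
ee_pos: [570.3, -226.3, 319.6]
ee_rot: [[-0.981, -0.192, -0.002], [-0.192, 0.981, 0.001], [0.002, 0.002, -1.0]]
force: [0.8, 0.6, 0.4]
width: -0.1
```

```bash
python3 - <<'E'
from h import *
s=snap('scene','s10.png')[:,:,::-1]
t=snap('top','t10.png')[:,:,::-1]
cv2.imwrite('pics/z10.png',np.hstack([cv2.resize(s[80:230,220:350],None,fx=3,fy=3,interpolation=2),cv2.resize(t[90:240,320:450],None,fx=3,fy=3,interpolation=2)]))
o=observe();print(o['time'],o['ee_pos'],o['force'])
E
```

```text
15.0667 [ 569.97 -225.85  320.33] [0.18 0.14 0.24]
```

View pics/z10.png

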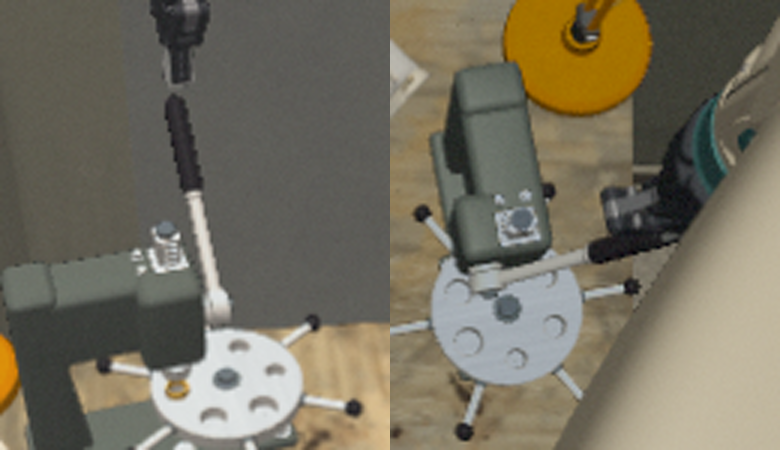

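```bash
python3 - <<'E'
from h import *
for n,o in(('scene',[220,80]),('top',[320,90])):
    m=camera_model(n)
    print(n,((proj(m,[[570.3,-226.3,301],[570,-226,253]])-o+.4)*3).tolist())
E
```

```text
scene [[178.32933032764748, 81.40511945951226], [181.58889123458812, 134.41686494734566]]
top [[279.2514661439998, 223.65145783820466], [261.5439130764436, 237.63773776706088]]
```

The tip and handle both project where the images show them: tip at zoom (178,81), and the handle centre near (182,134). I'll descend to contact.

send_rows(rows="0 0 4 0 0 0 1;0 0 7 0 0 0 1;0 0 7 0 0 0 1;0 0 4 0 0 0 1;0 -1 3 0 0 0 1;0 -2 4 0 0 0 1;0 -2 4 0 0 0 1;0 -2 4 0 0 0 1")

```text
time: 15.73
ee_pos: [572.8, -234.2, 283.6]
ee_rot: [[-0.981, -0.193, 0.001], [-0.193, 0.981, -0.001], [-0.001, -0.001, -1.0]]
force: [-0.5, -0.3, 3.9]
width: 0.2
```

```bash
cat > look.py <<'E'
from h import *
import sys
k=sys.argv[1]
s=snap('scene','s%s.png'%k)[:,:,::-1]
cv2.imwrite('pics/z%s.png'%k,cv2.resize(s[90:240,220:350],None,fx=4,fy=4,interpolation=2))
o=observe();print(o['time'],o['ee_pos'],o['force'],o['moment'])
E
python3 look.py 11
```

```text
15.7833 [ 572.64 -234.36  282.64] [-0.23  0.58  1.77] [ 0.02 -0.1  -0.01]
```

View pics/z11.png

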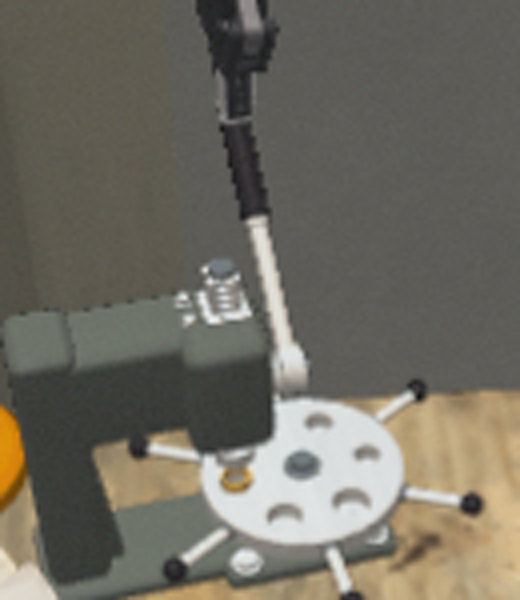

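The fingertip is on the handle at zoom (237,120) with about 4 N. I'll follow the arc down.

send_rows(rows="0 -2.5 5 0 0 0 1;0 -2.5 5 0 0 0 1;0 -2.3 5 0 0 0 1;0 -2.2 5 0 0 0 1;0 -2 5 0 0 0 1;0 -2 5 0 0 0 1;0 -1.8 5 0 0 0 1;0 -1.6 5 0 0 0 1")

```text
time: 16.45
ee_pos: [575.8, -250.6, 242.8]
ee_rot: [[-0.981, -0.193, 0.0], [-0.193, 0.981, -0.0], [-0.0, -0.0, -1.0]]
force: [-0.4, -0.8, 4.2]
width: -0.0
```

send_rows(rows="0 -1.4 5 0 0 0 1;0 -1.2 5 0 0 0 1;0 -1.1 5 0 0 0 1;0 -1 5 0 0 0 1;0 -0.8 5 0 0 0 1;0 -0.6 5 0 0 0 1;0 -0.4 5 0 0 0 1;0 -0.2 5 0 0 0 1")

```text
time: 17.12
ee_pos: [577.1, -257.1, 202.9]
ee_rot: [[-0.981, -0.193, 0.0], [-0.193, 0.981, -0.0], [-0.0, -0.001, -1.0]]
force: [0.1, -0.9, 4.0]
width: -0.1
```

```bash
python3 look.py 12
```

```text
17.1667 [ 576.64 -256.7   201.75] [ 1.24 -0.74  1.49] [-0.33 -0.18 -0.02]
```

View pics/z12.png

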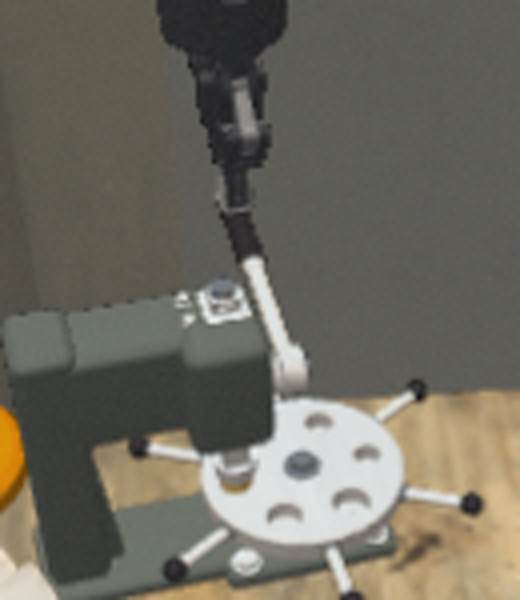

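The ram nose is entering the ring, with the ram at zoom (237,462) right over the ring at (236,486). I'll continue pressing.

send_rows(rows="0 0 4 0 0 0 1;0 0 4 0 0 0 1;0 0 4 0 0 0 1;0 0 4 0 0 0 1;0 0.2 4 0 0 0 1;0 0.3 4 0 0 0 1;0 0.4 3 0 0 0 1;0 0.4 3 0 0 0 1")

```text
time: 17.83
ee_pos: [577.1, -257.0, 174.3]
ee_rot: [[-0.981, -0.192, 0.001], [-0.192, 0.981, -0.003], [-0.0, -0.004, -1.0]]
force: [-1.9, -3.9, 8.5]
width: -0.3
```

send_rows(rows="0 0.4 3 0 0 0 1;0 0.5 3 0 0 0 1;0 0.5 3 0 0 0 1;0 0.5 2 0 0 0 1;0 0.4 2 0 0 0 1;0 0 0 0 0 0 1;0 0 0 0 0 0 1")

```text
time: 18.42
ee_pos: [576.8, -255.5, 161.4]
ee_rot: [[-0.981, -0.192, 0.001], [-0.192, 0.981, -0.005], [-0.0, -0.005, -1.0]]
force: [-0.6, -6.2, 6.5]
width: -0.4
```

```bash
python3 look.py 13
```

```text
18.4667 [ 576.83 -255.5   161.5 ] [-1.01 -6.07  6.48] [-1.29  0.31 -0.06]
```

View pics/z13.png

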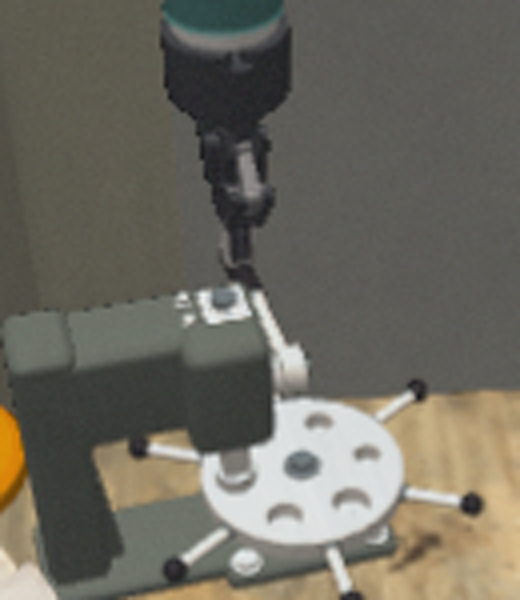

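send_rows(rows="0 0 2 0 0 0 1;0 0 2 0 0 0 1;0 0 2 0 0 0 1;0 0 0 0 0 0 1;0 0 0 0 0 0 1")

```text
time: 18.88
ee_pos: [576.6, -254.7, 155.3]
ee_rot: [[-0.981, -0.192, 0.001], [-0.192, 0.981, -0.003], [-0.0, -0.003, -1.0]]
force: [-0.6, -4.2, 6.9]
width: -0.3
```

```bash
python3 look.py 14
```

```text
18.9333 [ 576.65 -254.66  155.3 ] [-1.46 -3.94  7.52] [-0.85  0.27 -0.05]
```

send_rows(rows="0 0 2 0 0 0 1;0 0 2 0 0 0 1;0 0 0 0 0 0 1;0 0 0 0 0 0 1")

```text
time: 19.27
ee_pos: [576.6, -254.4, 152.7]
ee_rot: [[-0.981, -0.192, 0.001], [-0.192, 0.981, -0.003], [-0.001, -0.003, -1.0]]
force: [-3.3, -2.3, 13.9]
width: -0.1
```

send_rows(rows="0 0 2 0 0 0 1;0 0 2 0 0 0 1;0 0 0 0 0 0 1;0 0 0 0 0 0 1")

```text
time: 19.6
ee_pos: [576.8, -254.4, 152.2]
ee_rot: [[-0.981, -0.192, 0.002], [-0.192, 0.981, -0.003], [-0.002, -0.004, -1.0]]
force: [-8.1, 0.3, 28.2]
width: 0.1
```

```bash
python3 look.py 15
```

```text
19.65 [ 576.81 -254.42  152.19] [-9.13  0.09 27.95] [ 0.19  2.04 -0.02]
```

View pics/z15.png

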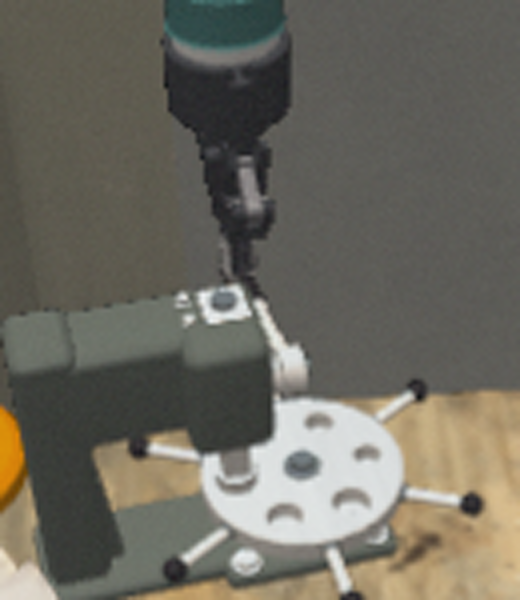

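The end stop is reached: z has stalled at 152 and the force is up to 28 N, with the ram shoulder down on the plate at zoom (236,480). I'll let the lever rise, following it up.

send_rows(rows="0 0 -4 0 0 0 1;0 0 -6 0 0 0 1;0 0 -8 0 0 0 1;0 0 -8 0 0 0 1;0 0 -8 0 0 0 1;0 0 -8 0 0 0 1;0 0 -8 0 0 0 1;0 0.5 -8 0 0 0 1")

```text
time: 20.32
ee_pos: [575.9, -251.6, 204.5]
ee_rot: [[-0.981, -0.193, -0.001], [-0.193, 0.981, 0.003], [0.0, 0.003, -1.0]]
force: [1.1, 1.2, 2.2]
width: 0.1
```

send_rows(rows="0 1 -8 0 0 0 1;0 1.5 -8 0 0 0 1;0 2.5 -8 0 0 0 1;0 3 -8 0 0 0 1;0 3.5 -8 0 0 0 1;0 4 -8 0 0 0 1;0 4 -8 0 0 0 1;0 4 -8 0 0 0 1")

```text
time: 20.98
ee_pos: [571.4, -229.2, 268.9]
ee_rot: [[-0.981, -0.193, -0.0], [-0.193, 0.981, 0.0], [0.0, 0.0, -1.0]]
force: [-1.5, 1.2, 0.2]
width: -0.0
```

send_rows(rows="0 3 -8 0 0 0 1;0 2 -10 0 0 0 1;0 0 -15 0 0 0 1;0 0 -20 0 0 0 1;0 0 -10 0 0 0 1;0 0 0 0 0 0 1;0 0 0 0 0 0 1")

```text
time: 21.57
ee_pos: [571.1, -225.4, 332.0]
ee_rot: [[-0.981, -0.192, 0.002], [-0.192, 0.981, -0.001], [-0.001, -0.002, -1.0]]
force: [-0.4, -0.7, -0.2]
width: 0.2
```

```bash
python3 look.py 16
```

```text
21.6167 [ 570.61 -225.06  330.8 ] [-0.13 -0.03 -0.12] [ 0.08 -0.03 -0.01]
```

View pics/z16.png

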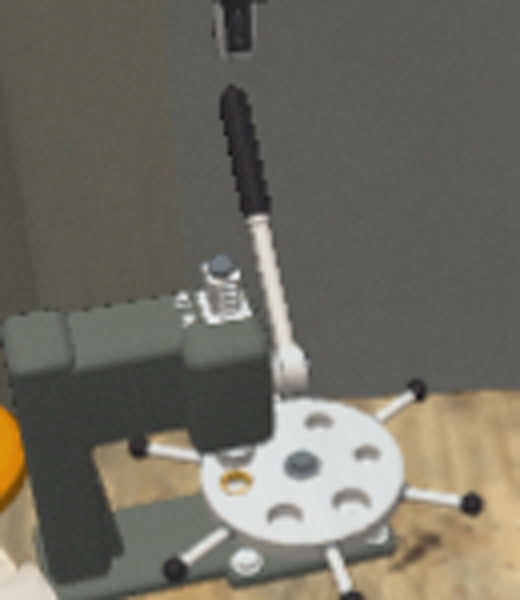

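The lever is back up and the ring now looks like a flat band at zoom (236,482). Next I'll check lever angle, ring position and the bystanders against the first pictures.

```bash
python3 - <<'E'
from h import *
t=snap('top','t16.png')
angs('s16.png',[220,90],4,[(471,504),(350,597),(175,569),(140,447)],(236,482))
a=cv2.imread('pics/scene0.png'); b=cv2.imread('pics/s16.png'); p=cv2.imread('pics/s10.png')
def mask(im):
    s=im[108:148,268:292].max(2)<60; y,x=np.nonzero(s); return x.mean(),y.mean(),s.sum()
print('lever',mask(a),mask(p),mask(b))
d=cv2.absdiff(a,b).max(2); print('bystander diff scene', d[250:400,270:400].max(), (d[250:345,290:390]>30).sum(), 'tin area',(d[265:300,270:300]>30).sum(),'loupe',(d[265:290,345:375]>30).sum())
def ring(im):
    hs=cv2.cvtColor(im,cv2.COLOR_BGR2HSV); y=((hs[:,:,1]>90)&(abs(hs[:,:,0].astype(int)-23)<8))[203:217,272:287]; Y,X=np.nonzero(y); return Y.min()+203,Y.max()+203,X.mean()+272,Y.mean()+203,len(Y)
print(ring(p),ring(b))
m=camera_model('scene'); q=np.radians(11.3)
print(proj(m,[[C[0]+44*np.cos(q),C[1]+44*np.sin(q),z-2] for z in(60,54)]))
E
```

```text
ball [337.39 215.74] 111.26333429107315 161.73988825146566
ball [307.38 240.24] 111.54536408978336 101.2640505655062
ball [263.34 232.59] 113.4850361995213 41.976997940116185
ball [253.97 200.75] 115.30068575857449 -19.502246562980933
ring [278.5  208.79] 44.84451697430731 10.402888479269098
lever (np.float64(12.544247787610619), np.float64(19.38938053097345), np.int64(226)) (np.float64(12.528888888888888), np.float64(19.391111111111112), np.int64(225)) (np.float64(12.506726457399104), np.float64(19.44843049327354), np.int64(223))
bystander diff scene 9 0 tin area 0 loupe 0
(np.int64(207), np.int64(212), np.float64(278.6), np.float64(209.33333333333334), 30) (np.int64(208), np.int64(211), np.float64(278.22222222222223), np.float64(209.05555555555554), 18)
[[278.82 208.09]
 [278.94 209.72]]
```

```bash
python3 - <<'E'
from h import *
o=observe(); print(o['time'],o['joint_vel'],o['force']); print(close_job())
E
```

```text
21.6667 [ 0.    0.01 -0.01  0.    0.    0.  ] [0.47 0.05 0.06]
the job is handed in; nothing more can be done
None
```

The ring is pressed into its cup and the lever is back up. I handed the job in at 21.7 s; it reports no verdict.

**What I did:** With the jaws shut, I pushed the spokes clockwise in two sweeps of about 49° and 59°. That brought the ring to 11.5°, against a measured ram direction of 11.0°, an offset of about 0.4 mm. I then pushed the lever down along its arc until it stalled on its end stop at about 28 N, and followed it back up.

**Last checks:**
- **Lever:** the handle's image position is within 0.1 px of the first picture, so it is back at rest.
- **Ring:** its visible band in the image shrank from 30 to 18 pixels, and it sits centred under the ram, as expected for flush. I judged flush from that and the end stop, not by measuring its height directly.
- **Plate:** two of the four spoke balls in view agree with the reading before pressing to 0.1°. The other two differ by about 0.6° and 1.1° in opposite directions, which I put down to blob noise.
- **Torch handle, tin and loupe:** there is no change in the scene image where they lie.
- **Gripper:** it hangs about 30 mm above the lever with no contact force.

**Disagreements:**
- The two cameras put the balls and the ring top about 2 to 5 mm lower than the heights in the text.
- Early readings of the press direction ranged from 9.0° to 11.8°; I used 11.0°, from fitting the lever line in both views.

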